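Clamp a jar in the bench chuck, snap its cap on and keep it pressed

ROBOT

A 6-joint arm with a two-finger parallel gripper is mounted at the origin on the work surface; the furniture and walls round the work are solid. World frame = base frame: x ahead of the robot, y to its left, z up, the work surface at z = 0. Lengths are in m, angles in rad, forces in N, time in s.
With the tool pointing down it reaches from about 0.25 to 0.725 m from the base axis. Payload 4 kg.
Tool frame: the origin (TCP) lies between the finger pads; the fingertips stand 8 mm ahead of it and the grasp point (between the pads) lies 11 mm behind it; z points along the fingers, y is the direction in which the jaws open and shut (so a half turn about z gives the same grasp; the last joint's range is limited). The gripper opens to 85 mm and grips with 20 to 120 N. Pads are 22 mm wide; open, the fingers measure 114 mm over their backs; the gripper's body (76 mm by 85 mm) begins 54 mm behind the grasp point. The pads swing forward as they close: fully open they stand 13 mm farther back than shut.
Start: joints at [-1.331, 0.241, 0.005, 1.335, 0, 1.571], TCP at [0.119, -0.486, 0.239] pointing down, gripper open.
Joint ranges: [-2.72, 2.72], [-1.05, 1.87], [-1.09, 1.28], [-1.99, 2.15], [-1.42, 1.44], [-3.14, 3.14]. Speed limits (rad/s): [2.79, 2.79, 3.14, 3.14, 3.14, 3.14].

INTERFACE

Orientations are given as a unit quaternion [x, y, z, w].
In Python, from workcell import * gives the robot as it stands.
- The arm moves only by the tool send_rows, never from a script. Its argument "increments" is a list that holds one entry, the list of rows, each a list of 6 numbers: the shift along the tool's x, y, z in units of 50 mm (1.0 is 50 mm), then the turn, a rotation vector about the tool's x, y, z in units of 10 degrees (1.0 is 10 degrees). In form: [[[x, y, z, ax, ay, az], ...]]. A call has 1 to 8 rows; each row shifts and turns the commanded pose from where the row before left it, along the tool's axes as they then stand; what a row does not reach is not made up. A row lasts 1/8 s, in which the tool goes at most 62.5 mm and 10.7 degrees, less where a joint would pass 70% of its speed; a pose out of reach is approached as far as the arm can. A call with a number of a shift or a turn outside -1 to 1 is refused whole. A call with a gripper value outside its range is refused whole. "grip" is the closure, from 0 (fully open) to 1 (shut), set as the call begins (left out, the last holds). The fingers move at their own pace and stop on an object; the grip force is fixed at half the most. Time passes only in rows, so rows that do not move let the fingers close. It gives the time, the measured TCP pose, the force and the opening at its end, in the units of the state.
- get_obs(): the state, without advancing time (a new reading comes with each control period).
- camera(name): name is "side" or "top" or "wrist"; returns a dict with "color" (384x512x3 uint8, red, green, blue), "z_map" (384x512 float32, m along the optical axis (not along the pixel's ray), 0 where there is no reading), "intrinsics" (3x3 intrinsics, pixels), "pose" (4x4, takes a point from camera to world coordinates); the wrist camera has in their place "mount" (4x4, takes a point from camera to tool coordinates, whose origin is the TCP and whose axes are the flange's). Camera axes: x right, y down, z forward; pixel columns grow to the right and rows downward; lengths in m; the calibration is good to about 2 mm. A picture is of the moment at which its call begins: read the wrist's pose just before it.
- job_done(): hands the job in, once; it reports no verdict.
The state is a dict: "clock": time; "joint_pos": joint angles; "joint_vel": joint speeds; "tau": joint torques, N m; "eef_pos": TCP position; "tool_rot": TCP orientation; "ft_force": force on the tool from outside, world axes, zero at the start; "ft_torque": the same for the moment, N m; "grip_width": finger opening in m.
Only numpy, scipy, OpenCV 4.12 (cv2) and the standard library are available. Lean on these libraries where they do the work, as an engineer would, in place of code of your own. Each camera call takes 0.05 s, during which the arm holds its last target.

TASK

Swing the upright handle of the bench chuck clockwise (seen from above) until its three jaws grip the open jar firmly. Then take the black snap cap and press it squarely down over the jar's neck until it clicks past the bead and is fully home. Do not let go: keep pressing after the click so that the liner can seal, and finish with the cap still held pressed down, the jar tight and upright in the chuck and the jars and boxes round about left where they stand.

Things in the scene. Friction and masses are not known exactly. Their poses are not given: they have to be found in the camera images.
- chuck_sleeve (a joint): steel sleeve round the chuck, turned by the handle about the upright centre axis; rad, 0 = jaws open (starts at 0 to 0.15), grows clockwise from above, stop at 1.2. Drives the three jaws inwards together, 10 mm per rad: pads touch the jar at about 0.6 and are firm at 0.85 to 1.0 (10 to 15 N each). Stays where it is left, but springs back up to 0.12 when let go tight.
- handle (a point): upright round black grip at the end of the sleeve's bent steel arm, 15 mm in diameter, from 33 to 90 mm above the table; this point is on its axis at 66 mm, 100 mm from the chuck's centre axis, and circles that axis with the sleeve. Pushing it along the circle takes 3.5 N, from when the pads touch 2 N more per 0.1 rad, so 8 to 9 N when firm.
- chuck_seat (a point): chuck: low round fixture fixed to the table, grey foot plate 132 mm across, aluminium body 24 mm high, steel sleeve 113 mm across. This point is on its centre axis, on the rubber seat where the jar stands, 26 mm above the table; z up.
- jaw_0: one of three steel jaws that slide radially on the chuck's face, 18 mm wide, tops 56 mm above the table, each with a sprung rubber pad on its inner side (5 N per mm, 3.5 mm at most). Origin: on the chuck's face below the unloaded pad's inner face, 30 mm from the centre axis when open; x points outwards.
- jaw_1: second jaw, the same, 120 degrees further round
- jaw_2: third jaw, the same, 240 degrees further round
- jar: clear round jar of nut crunch with a paper band, no cap yet, standing loose between the open jaws, up to 2 mm off centre. Origin: centre of its underside, z up. Body 48 mm in diameter up to 74 mm, shoulder to 83 mm, neck 32 mm in diameter, snap bead 36.6 mm across at 94.5 to 96 mm, coned above it to 28.5 mm; neck top at 112 mm. 110 to 230 g.
- jar_mouth (a point): centre of the neck's top (white sieve insert), 112 mm above the jar's underside, 138 mm above the table. Closing the jaws brings the jar onto the chuck's centre axis.
- cap_center (a point): black ribbed snap cap, 48 mm in diameter, 34 mm high, standing on the table open side down; this point is on its axis half-way up, 17 mm above its rim; z up. 40 g. It can be gripped across its sides over the full height. Bore 41 mm; inside, 8 mm above the rim, four sprung snap fingers leave 32.6 mm free.
- cap: the same cap, origin at the centre of its rim, 17 mm below its centre. Heights of this rim above the jar's underside as it is pressed on: 92 mm fingers meet the bead; 88 mm push peaks at 8 to 15 N, then drops to nothing (click); 84 mm home, foam liner touches the neck; pressing on squeezes the liner, 5 N per mm, to a hard stop at 81.5 mm.
- sprinkles_a: finished jar with its black cap on, 41 mm in diameter, 105 mm high, standing behind the chuck; to be left alone. Origin: centre of its underside
- sprinkles_b: finished jar with its black cap on, 41 mm in diameter, 105 mm high, standing behind the chuck; to be left alone. Origin: centre of its underside
- cookie_box_a: clear square gift box of cookies, 74 x 74 x 129 mm, standing at the back right; to be left alone. Origin: centre of its underside
- cookie_box_b: clear square gift box of cookies, 74 x 74 x 129 mm, standing at the back right; to be left alone. Origin: centre of its underside

How it is judged:
On the way, in this order (a step that is already met when the one before it is completed fails the run):
1. the three jaws hold the jar upright, each with more than 3 N, with the cap not yet on it (contact force between each of jaw_0, jaw_1, jaw_2 and jar above 3 N and horizontal distance between jar and chuck_seat below 0.004 m and z of jar in the frame of chuck_seat below 0.003 m and angle between jar's own z axis and vertical below 0.06 rad and distance between cap_center and jar_mouth above 0.03 m), for 0.3 s.
2. the cap has clicked past the bead and sits fully home on the clamped jar (contact force between each of jaw_0, jaw_1, jaw_2 and jar above 3 N and z of cap_center in the frame of jar between 0.094 and 0.1025 m and horizontal distance between cap_center and jar_mouth below 0.003 m and angle between the z axis of cap_center and the z axis of jar, either way round below 0.06 rad and angle between cap_center's own z axis and vertical below 0.15 rad), for 0.2 s.
At the end, for the whole second after the job is handed in: each jaw presses the jar with over 3 N; jar on its seat within 4 mm of the chuck axis, upright within 0.06 rad; cap centre under 102.5 mm above the jar's underside, within 3 mm of its axis, square within 0.06 rad; the robot still on the cap, pressing it onto the jar with over 4 N (all of step 2 and horizontal distance between jar and chuck_seat below 0.004 m and z of jar in the frame of chuck_seat below 0.003 m and angle between jar's own z axis and vertical below 0.06 rad and contact force between cap and jar above 4 N and contact force between any of the fingers, the arm and cap above 3 N); the arm keeps its last pose, push and grip.
It fails at once if the finished spice jar sprinkles_a is moved by more than 30 mm (distance of sprinkles_a from where it was at the start of the episode above 0.03 m).
It fails at once if the finished spice jar sprinkles_b is moved by more than 30 mm (distance of sprinkles_b from where it was at the start of the episode above 0.03 m).
It fails at once if the cookie gift box cookie_box_a is moved by more than 30 mm (distance of cookie_box_a from where it was at the start of the episode above 0.03 m).
It fails at once if the cookie gift box cookie_box_b is moved by more than 30 mm (distance of cookie_box_b from where it was at the start of the episode above 0.03 m).
It also fails if it takes over 70 s, if anything falls off the work surface, if the arm or the gripper's body presses on something with over 40 N, if the wrist force passes 120 N, or if a joint passes its speed limit or range.

## Working session

There is one attempt and no reset: what is moved stays moved. The work goes in short steps, Python scripts to look and compute and a tool call to move; the robot and the scene stay as the last step left them, time stands still between calls to the robot, and variables do not carry over. Pictures are saved under pics/ and viewed, and the job is handed in when it is done.

Besides the shell and the picture viewer there is one more tool, called after "Emit:" in YAML: its name, and indented under it one key for each argument. send_rows: Moves the arm, as the interface text tells. Its arguments: {"type":"object","properties":{"increments":{"type":"array"},"grip":{"type":"number"}},"required":["increments"]}

```bash
mkdir -p pics; python3 - <<'E'
from workcell import *
import cv2, numpy as np
o=get_obs(); print({k:np.round(v,4).tolist() if k!='clock' else v for k,v in o.items()})
for n in ("top","side","wrist"):
    c=camera(n); cv2.imwrite(f"pics/{n}0.png",c["color"][:,:,::-1]); np.savez(f"{n}0.npz",**c)
    print(n,c["intrinsics"].tolist(),np.round(c.get("pose",c.get("mount")),4).tolist())
E
```

```text
{'clock': 0.0, 'joint_pos': [-1.331, 0.2414, 0.0038, 1.3352, -0.0, 1.5708], 'joint_vel': [0.0009, -0.0009, -0.0011, -0.0011, -0.0002, -0.001], 'tau': [-0.0027, -37.2317, 25.2409, 0.0169, -0.0001, 0.0], 'eef_pos': [0.1186, -0.4851, 0.2384], 'tool_rot': [0.9928, 0.1196, -0.0001, -0.001], 'ft_force': [0.0486, -0.243, 1.2635], 'ft_torque': [-0.0269, -0.0603, 0.0272], 'grip_width': 0.0853}
top [[374.1637905214512, 0.0, 254.51676344363855], [0.0, 374.1637905214512, 190.81174067553852], [0.0, 0.0, 1.0]] [[-0.0153, -0.9849, 0.1726, 0.4252], [-0.9998, 0.0131, -0.0134, -0.0011], [0.0109, -0.1728, -0.9849, 1.1554], [0.0, 0.0, 0.0, 1.0]]
side [[387.2710259499799, 0.0, 246.94678098313867], [0.0, 387.2710259499799, 200.12320465501963], [0.0, 0.0, 1.0]] [[0.9155, -0.1433, 0.3759, 0.2392], [-0.4022, -0.3064, 0.8628, -0.808], [-0.0085, -0.9411, -0.3381, 0.4356], [0.0, 0.0, 0.0, 1.0]]
wrist [[322.93442176943427, 0.0, 254.89215849351334], [0.0, 322.93442176943427, 192.56169783363964], [0.0, 0.0, 1.0]] [[-0.0005, -0.9547, -0.2976, 0.0768], [1.0, -0.0006, 0.0002, -0.0008], [-0.0003, -0.2976, 0.9547, -0.1345], [0.0, 0.0, 0.0, 1.0]]
```

View pics/top0.png

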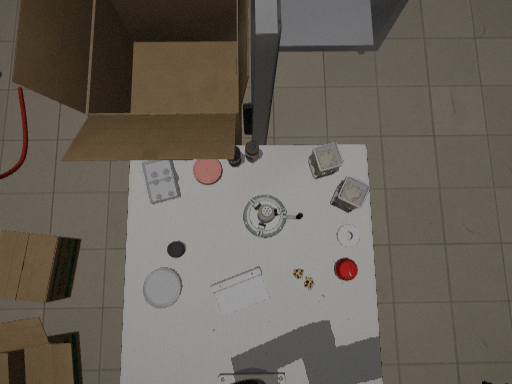

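View pics/side0.png

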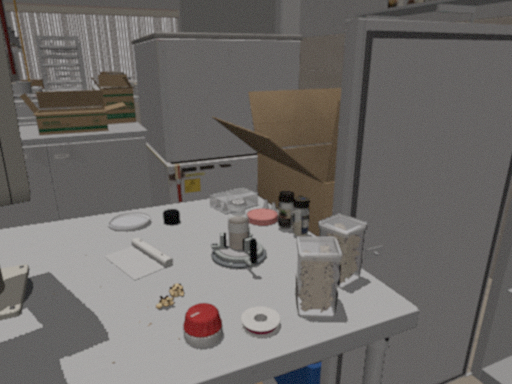

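View pics/wrist0.png

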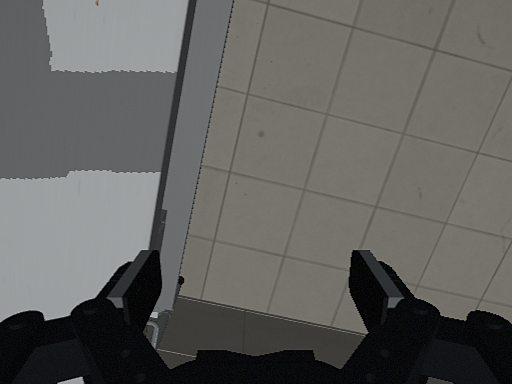

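The top view shows the chuck with the jar at about (265,214), the handle at (299,216), the cap at (176,249), two spice jars at (235–252,153) and the cookie boxes at (326,160) and (350,194).

```bash
cat > h.py <<'E'
import numpy as np, cv2
def cloud(c,T=None):
    K=np.array(c["intrinsics"]);Z=c["z_map"];v,u=np.mgrid[:Z.shape[0],:Z.shape[1]]
    P=np.stack([(u-K[0,2])/K[0,0]*Z,(v-K[1,2])/K[1,1]*Z,Z],-1)
    T=np.array(c["pose"]) if T is None else T
    W=P@T[:3,:3].T+T[:3,3]; W[Z==0]=np.nan
    return W
def circ(xy):
    A=np.c_[2*xy,np.ones(len(xy))];s=np.linalg.lstsq(A,(xy**2).sum(1),rcond=None)[0]
    return s[:2],np.sqrt(s[2]+s[0]**2+s[1]**2)
E
python3 - <<'E'
from h import *
for n,ext in (("top",1),("side",1)):
    c=dict(np.load(n+"0.npz")); W=cloud(c); col=c["color"].astype(int)
    print(n)
    def rep(name,m):
        p=W[m]
        if len(p)==0: print(name,"none");return
        ext=p[:,:2]; (cx,cy),r,=cv2.minEnclosingCircle(ext.astype(np.float32))
        print(name,len(p),"med",np.round(np.median(p,0),4),"circ",round(cx,4),round(cy,4),round(r,4),"z",np.round(np.percentile(p[:,2],[5,95]),4))
    dark=col.sum(-1)<150
    x,y,z=W[...,0],W[...,1],W[...,2]
    near=lambda a,b,r:np.hypot(x-a,y-b)<r
    if n=="top":
        for nm,(u,v) in dict(jar=(265,214),handle=(299,216),cap=(176,249),sa=(235,153),sb=(252,153),ca=(326,160),cb=(350,194)).items(): print(nm,np.round(W[v,u],4))
        cc=W[249,176]; h=W[216,299]; j=W[214,265]; np.save("pts.npy",[cc,h,j])
    cc,h,j=np.load("pts.npy")
    rep("cap top",near(*cc[:2],.04)&(z>.028)&(z<.045))
    rep("cap all",near(*cc[:2],.04)&(z>.01)&(z<.05))
    rep("handle",near(*h[:2],.025)&(z>.06)&(z<.1))
    rep("handle top",near(*h[:2],.025)&(z>.08)&(z<.1))
    rep("jartop",near(*j[:2],.04)&(z>.128)&(z<.15))
    rep("jarall",near(*j[:2],.04)&(z>.075)&(z<.15))
    rep("sleeve",near(*j[:2],.075)&(z>.01)&(z<.033))
    rep("foot",near(*j[:2],.09)&(z>.004)&(z<.05)&~near(*h[:2],.04))
    rep("table",near(.4,.2,.05))
E
python3 - <<'E'
import cv2
a=cv2.imread("pics/top0.png")[130:290,130:390]
cv2.imwrite("pics/topz.png",cv2.resize(a,None,fx=3,fy=3,interpolation=cv2.INTER_CUBIC))
a=cv2.imread("pics/side0.png")[170:330,130:390]
cv2.imwrite("pics/sidez.png",cv2.resize(a,None,fx=3,fy=3,interpolation=cv2.INTER_CUBIC))
E
```

```text
top
jar [ 0.5385 -0.0425  0.1409]
handle [ 0.5369 -0.1415  0.0917]
cap [0.4502 0.2177 0.0373]
sa [0.7217 0.0396 0.1038]
sb [ 0.7208 -0.0098  0.105 ]
ca [ 0.691  -0.2189  0.1288]
cb [ 0.5926 -0.2814  0.1283]
cap top 207 med [0.4504 0.2214 0.0348] circ 0.4509 0.2226 0.024 z [0.031  0.0385]
cap all 222 med [0.4504 0.2209 0.0347] circ 0.4515 0.2222 0.0243 z [0.0249 0.0384]
handle 28 med [ 0.54   -0.1433  0.0878] circ 0.5411 -0.1448 0.0074 z [0.0669 0.0925]
handle top 21 med [ 0.5401 -0.1446  0.0892] circ 0.5413 -0.145 0.0073 z [0.0834 0.0925]
jartop 94 med [ 0.5477 -0.0456  0.139 ] circ 0.5482 -0.0459 0.0168 z [0.1289 0.1428]
jarall 235 med [ 0.5437 -0.0454  0.1248] circ 0.5484 -0.0465 0.0242 z [0.0956 0.1418]
sleeve 918 med [ 0.5404 -0.0451  0.0232] circ 0.5481 -0.0486 0.0687 z [0.0111 0.0289]
foot 1137 med [ 0.5388 -0.0391  0.0227] circ 0.5389 -0.0397 0.0883 z [0.0052 0.0342]
table 913 med [0.3997 0.2009 0.0016] circ 0.4 0.2 0.0501 z [-0.0025  0.0338]
side
cap top 104 med [0.448  0.2178 0.033 ] circ 0.4461 0.2205 0.0255 z [0.0288 0.0345]
cap all 196 med [0.4472 0.209  0.0289] circ 0.447 0.2207 0.0255 z [0.0122 0.0342]
handle 105 med [ 0.5386 -0.1486  0.0754] circ 0.5396 -0.1455 0.0079 z [0.061  0.0875]
handle top 33 med [ 0.5387 -0.1474  0.0857] circ 0.54 -0.1472 0.0068 z [0.0809 0.0881]
jartop 90 med [ 0.5445 -0.0532  0.136 ] circ 0.5468 -0.048 0.0149 z [0.1287 0.1376]
jarall 526 med [ 0.5408 -0.0592  0.1038] circ 0.5465 -0.0479 0.0249 z [0.0782 0.1368]
sleeve 654 med [ 0.5241 -0.0694  0.0215] circ 0.5477 -0.0498 0.0654 z [0.0106 0.0315]
foot 1036 med [ 0.5239 -0.0686  0.0215] circ 0.5461 -0.0474 0.0653 z [0.0073 0.0455]
table 581 med [ 4.044e-01  2.049e-01 -4.000e-04] circ 0.4 0.2 0.05 z [-0.002   0.0309]
```

View pics/topz.png

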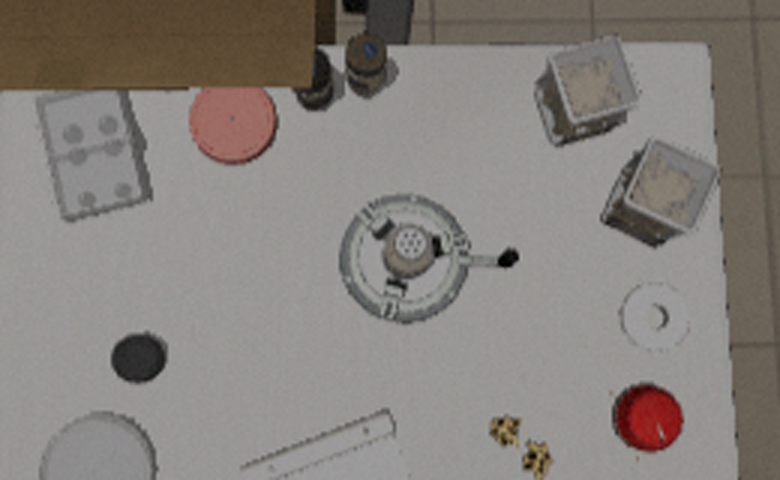

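View pics/sidez.png

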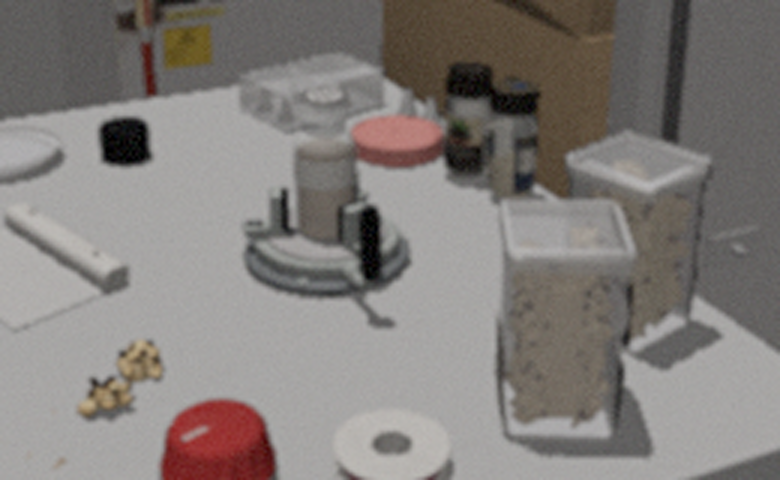

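```bash
cat >> h.py <<'E'
from scipy.spatial.transform import Rotation as Rn
def Rdown(phi): # tool x at angle phi (deg), z down
    a=np.radians(phi); return Rn.from_matrix(np.array([[np.cos(a),np.sin(a),0],[np.sin(a),-np.cos(a),0],[0,0,-1.]]))
def plan(o,pos,phi,n,wait=0,via=None,q=3):
    R=Rn.from_quat(o["tool_rot"]);p=np.array(o["eef_pos"]);T=Rdown(phi);rv=(R.inv()*T).as_rotvec()/n
    pts=via if via is not None else [p+(np.array(pos)-p)*(i+1)/n for i in range(n)]
    rows=[]
    for x in pts:
        d=np.round(R.inv().apply(x-p)/.05,q);t=np.round(np.degrees(rv)/10,q)
        rows.append(d.tolist()+t.tolist());p=p+R.apply(d*.05);R=R*Rn.from_rotvec(np.radians(t*10))
    print("max",np.abs(rows).max()); 
    for i in range(0,len(rows),8): print("[["+",".join("["+",".join(f"{v+0:g}" for v in r)+"]" for r in rows[i:i+8])+"]]")
    print("end",np.round(p,4),np.round(R.as_quat(),4))
E
python3 - <<'E'
from h import *
from workcell import *
plan(get_obs(),[.540,-.1465,.2],86,16)
E
```

```text
max 0.675
[[[0.612,-0.286,0.049,-0.001,0,-0.452],[0.633,-0.237,0.048,-0.001,0,-0.452],[0.65,-0.187,0.049,-0.001,0,-0.452],[0.662,-0.134,0.049,-0.001,0,-0.452],[0.671,-0.082,0.048,-0.001,0,-0.452],[0.675,-0.029,0.049,-0.001,0,-0.452],[0.675,0.024,0.049,-0.001,0,-0.452],[0.671,0.077,0.048,-0.001,0,-0.452]]]
[[[0.663,0.131,0.049,-0.001,0,-0.452],[0.651,0.182,0.048,-0.001,0,-0.452],[0.635,0.232,0.049,-0.001,0,-0.452],[0.614,0.282,0.049,-0.001,0,-0.452],[0.59,0.33,0.049,-0.001,0,-0.452],[0.562,0.374,0.048,-0.001,0,-0.452],[0.531,0.419,0.049,-0.001,0,-0.452],[0.496,0.458,0.049,-0.001,0,-0.452]]]
end [ 0.54   -0.1465  0.2   ] [7.310e-01 6.824e-01 6.000e-04 6.000e-04]
```

Emit:
send_rows:
  increments:
    - [[0.61,-0.29,0.05,0,0,-0.45],[0.63,-0.24,0.05,0,0,-0.45],[0.65,-0.19,0.05,0,0,-0.45],[0.66,-0.13,0.05,0,0,-0.45],[0.67,-0.08,0.05,0,0,-0.45],[0.675,-0.03,0.05,0,0,-0.45],[0.675,0.02,0.05,0,0,-0.45],[0.67,0.08,0.05,0,0,-0.45]]
  grip: 0.65

```text
clock: 1.15
eef_pos: [0.3298, -0.3155, 0.219]
tool_rot: [0.907, 0.422, -0.0, -0.0]
ft_force: [0.7, 0.3, 0.2]
grip_width: 0.0299
```

Emit:
send_rows:
  increments:
    - [[0.66,0.13,0.05,0,0,-0.45],[0.65,0.18,0.05,0,0,-0.45],[0.635,0.23,0.05,0,0,-0.45],[0.61,0.28,0.05,0,0,-0.45],[0.59,0.33,0.05,0,0,-0.45],[0.56,0.37,0.05,0,0,-0.45],[0.53,0.42,0.05,0,0,-0.45],[0.5,0.46,0.05,0,0,-0.45]]

```text
clock: 2.15
eef_pos: [0.5405, -0.1472, 0.1988]
tool_rot: [0.732, 0.681, -0.0, -0.0]
ft_force: [-0.6, -0.1, 0.2]
grip_width: 0.0294
```

```bash
cat > look.py <<'E'
import sys
from h import *
from workcell import *
def wrist(tag):
    o=get_obs();c=camera("wrist");cv2.imwrite(f"pics/{tag}.png",c["color"][:,:,::-1])
    T=np.eye(4);T[:3,:3]=Rn.from_quat(o["tool_rot"]).as_matrix();T[:3,3]=o["eef_pos"]
    return o,c,cloud(c,T@np.array(c["mount"]))
def st(o):
    R=Rn.from_quat(o["tool_rot"]).as_matrix()
    print("t",round(o["clock"],2),"p",np.round(o["eef_pos"],4),"phi",round(np.degrees(np.arctan2(R[1,0],R[0,0])),2),"zax",np.round(R[:,2],3),"F",np.round(o["ft_force"],2),"M",np.round(o["ft_torque"],2),"w",round(o["grip_width"],4))
E
python3 - <<'E'
from look import *
o,c,W=wrist("w1");st(o);np.savez("w1.npz",W=W,col=c["color"])
x,y,z=W[...,0],W[...,1],W[...,2]
def rep(name,m):
    p=W[m]
    if len(p)<3: print(name,"none");return
    (cx,cy),r=cv2.minEnclosingCircle(p[:,:2].astype(np.float32));print(name,len(p),np.round(np.median(p,0),4),np.round([cx,cy,r],4))
near=lambda a,b,r:np.hypot(x-a,y-b)<r
rep("handle",near(.54,-.1465,.02)&(z>.05)&(z<.1))
rep("handletop",near(.54,-.1465,.02)&(z>.084)&(z<.1))
rep("jartop",near(.547,-.047,.025)&(z>.132)&(z<.15))
rep("jar",near(.547,-.047,.035)&(z>.09)&(z<.15))
E
```

```text
t 2.15 p [ 0.5405 -0.1472  0.1988] phi 85.89 zax [-0.001  0.    -1.   ] F [-0.61 -0.07  0.2 ] M [ 0.   -0.01  0.01] w 0.0294
handle 417 [ 0.5421 -0.1406  0.0848] [ 0.5419 -0.1444  0.0079]
handletop 223 [ 0.5419 -0.1434  0.0882] [ 0.542  -0.1451  0.0066]
jartop 2165 [ 0.5489 -0.0461  0.1379] [ 0.549  -0.0462  0.0143]
jar 4236 [ 0.5486 -0.0492  0.1363] [ 0.5489 -0.0465  0.0242]
```

View pics/w1.png

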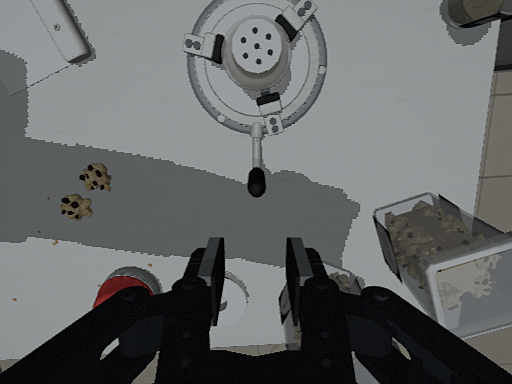

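The wrist view shows the handle at (257,182), halfway between the fingers, and the jar mouth at (257,45). Measured in the world frame, the handle is at (0.5415,-0.1455) and the jar at (0.549,-0.046).

Emit:
send_rows:
  increments:
    - [[0.01,0.01,0.65,0,0,0],[0.01,0.01,0.65,0,0,0],[0.01,0,0.65,0,0,0],[0,0,0.65,0,0,0],[0,0,0,0,0,0]]

```text
clock: 2.82
eef_pos: [0.5381, -0.1459, 0.0664]
tool_rot: [0.733, 0.68, -0.002, -0.003]
ft_force: [-0.5, -0.3, -0.1]
grip_width: 0.0299
```

```bash
python3 - <<'E'
from look import *
o,c,W=wrist("w2");st(o)
C=np.array([.548,-.047]);
# arc plan: handle angle from a0, pad contact lag
a0=np.degrees(np.arctan2(-.0985,-.0065));r=.0985
n=16; pts=[np.r_[C+r*np.array([np.cos(np.radians(a0-56*(i+1)/n)),np.sin(np.radians(a0-56*(i+1)/n))]),.067] for i in range(n)]
plan(o,None,86-56,n,via=pts)
E
```

```text
t 2.83 p [ 0.5381 -0.1459  0.0664] phi 85.73 zax [-0.007  0.002 -1.   ] F [-0.51 -0.35 -0.11] M [ 0.   -0.03 -0.  ] w 0.0299
max 0.348
[[[0.02,-0.054,-0.012,-0.003,0.001,0.348],[0.002,-0.12,0,-0.003,0.001,0.348],[0.003,-0.12,0.001,-0.003,0.001,0.348],[0.003,-0.12,0.001,-0.003,0.001,0.348],[0.003,-0.121,0.001,-0.003,0.001,0.348],[0.002,-0.12,0,-0.003,0.001,0.348],[0.003,-0.12,0.001,-0.003,0.001,0.348],[0.003,-0.121,0,-0.003,0.001,0.348]]]
[[[0.003,-0.12,0.001,-0.003,0.001,0.348],[0.003,-0.12,0,-0.003,0.001,0.348],[0.003,-0.121,0,-0.003,0.001,0.348],[0.003,-0.12,0,-0.003,0.001,0.348],[0.004,-0.12,0.001,-0.003,0.001,0.348],[0.003,-0.12,0,-0.003,0.001,0.348],[0.003,-0.121,0,-0.003,0.001,0.348],[0.003,-0.12,0,-0.003,0.001,0.348]]]
end [ 0.4629 -0.0966  0.067 ] [9.658e-01 2.592e-01 5.000e-04 2.000e-04]
```

View pics/w2.png

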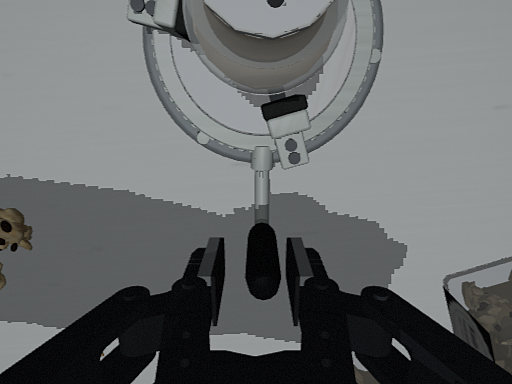

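The handle sits between the pads at (263,262). I'll swing it along the arc.

Emit:
send_rows:
  increments:
    - [[0.02,-0.055,-0.01,0,0,0.35],[0.002,-0.12,0,0,0,0.35],[0.003,-0.12,0,0,0,0.35],[0.003,-0.12,0,0,0,0.35],[0.003,-0.12,0,0,0,0.35],[0.003,-0.12,0,0,0,0.35],[0.003,-0.12,0,0,0,0.35],[0.003,-0.12,0,0,0,0.35]]

```text
clock: 3.88
eef_pos: [0.5019, -0.1335, 0.0723]
tool_rot: [0.876, 0.481, 0.002, 0.004]
ft_force: [2.9, -4.5, -2.5]
grip_width: 0.0301
```

```bash
python3 - <<'E'
from look import *
o,c,W=wrist("w3");st(o)
E
```

```text
t 3.88 p [ 0.5019 -0.1335  0.0723] phi 57.55 zax [ 0.006 -0.005 -1.   ] F [ 2.86 -4.47 -2.49] M [-0.91 -0.48 -0.09] w 0.0301
```

View pics/w3.png

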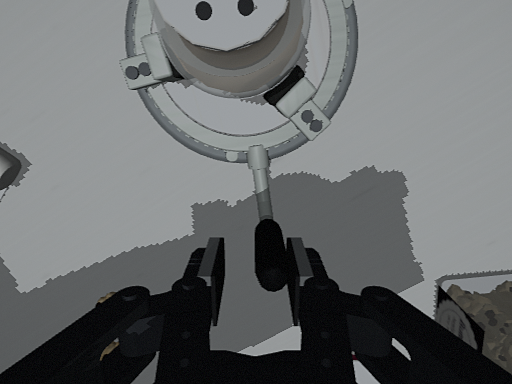

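The handle is following, held against the right pad. I'll continue.

Emit:
send_rows:
  increments:
    - [[0.003,-0.12,0.05,0,0,0.35],[0.003,-0.12,0.03,0,0,0.35],[0.003,-0.12,0,0,0,0.35],[0.003,-0.12,0,0,0,0.35],[0.003,-0.12,0,0,0,0.35],[0.003,-0.12,0,0,0,0.35],[0.003,-0.12,0,0,0,0.35],[0.003,-0.12,0,0,0,0.35]]

```text
clock: 4.92
eef_pos: [0.469, -0.1014, 0.0691]
tool_rot: [0.967, 0.255, 0.002, 0.005]
ft_force: [1.1, -11.2, 4.4]
grip_width: 0.03
```

```bash
cat > ang.py <<'E'
from look import *
def handle(tag):
    o,c,W=wrist(tag);st(o)
    c=camera("top");Wt=cloud(c);cv2.imwrite(f"pics/{tag}t.png",c["color"][130:290,130:390,::-1])
    p=np.array(o["eef_pos"]);d=p[:2]-np.array([.548,-.047]);print("tcp r,ang",np.hypot(*d),np.degrees(np.arctan2(d[1],d[0])))
    x,y,z=W[...,0],W[...,1],W[...,2];dark=c["color"] is not None
    R=Rn.from_quat(o["tool_rot"]);L=(W-p)@R.as_matrix()
    m=(np.abs(L[...,1])<.0145)&(np.abs(L[...,0])<.02)&(z>.05)&(z<.1)
    q=W[m]
    if len(q)>5:
        (cx,cy),r=cv2.minEnclosingCircle(q[:,:2].astype(np.float32));d=np.array([cx,cy])-[.548,-.047]
        print("handle",len(q),round(cx,4),round(cy,4),round(r,4),"r,ang",np.hypot(*d),np.degrees(np.arctan2(d[1],d[0])))
    m=(np.hypot(x-.548,y+.047)<.025)&(z>.132)&(z<.15);q=W[m]
    if len(q)>5:
        (cx,cy),r=cv2.minEnclosingCircle(q[:,:2].astype(np.float32));print("jartop",len(q),round(cx,4),round(cy,4),round(r,4))
E
python3 -c "
from ang import *
handle('w4')"
```

```text
t 4.92 p [ 0.469  -0.1014  0.0691] phi 29.49 zax [ 0.007 -0.01  -1.   ] F [  1.13 -11.22   4.44] M [-2.29  0.04 -0.1 ] w 0.03
tcp r,ang 0.09594185366732902 -145.42969257104792
handle 2332 0.4753 -0.1101 0.012 r,ang 0.09626987674578542 -139.01689196434776
jartop 6394 0.546 -0.0478 0.0135
```

View pics/w4.png

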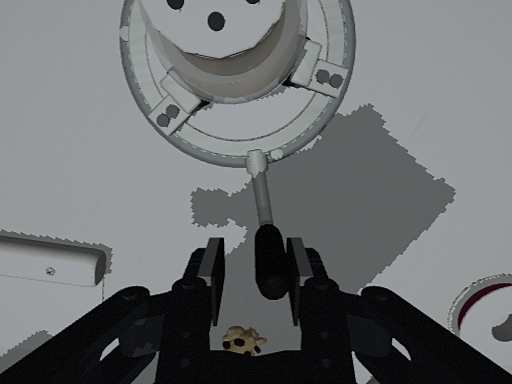

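The push force along the tangent is about 9.4 N, which puts the sleeve at about 0.89 rad. A little more will allow for spring-back.

Emit:
send_rows:
  increments:
    - [[0.003,-0.12,0,0,0,0.35],[0.003,-0.12,0,0,0,0.35],[0,0,0,0,0,0],[0,0,0,0,0,0]]

```text
clock: 5.52
eef_pos: [0.4636, -0.0917, 0.069]
tool_rot: [0.981, 0.196, 0.002, 0.006]
ft_force: [0.1, -14.3, 3.0]
grip_width: 0.0301
```

```bash
python3 -c "
from ang import *
handle('w5')"
```

```text
t 5.53 p [ 0.4636 -0.0917  0.069 ] phi 22.58 zax [ 0.006 -0.012 -1.   ] F [  0.14 -14.32   3.03] M [-2.82  0.03 -0.12] w 0.0301
tcp r,ang 0.09552845792396718 -152.08918802619755
handle 2370 0.4687 -0.101 0.0119 r,ang 0.09591991872434828 -145.77271400371654
jartop 6541 0.5456 -0.0471 0.0135
```

Firm: the tangential force is about 12 N, so the sleeve is at about 1.03 rad. I'll open the gripper to let go and then rise.

Emit:
send_rows:
  increments:
    - [[0,0,0,0,0,0],[0,0,0,0,0,0],[0,0,0,0,0,0],[0,0,0,0,0,0],[0,0,-0.4,0,0,0],[0,0,-0.8,0,0,0],[0,0,-0.8,0,0,0],[0,0,-0.8,0,0,0]]
  grip: 0

```text
clock: 6.62
eef_pos: [0.4603, -0.0861, 0.207]
tool_rot: [0.98, 0.197, -0.0, -0.0]
ft_force: [1.2, -0.6, -0.2]
grip_width: 0.0855
```

```bash
python3 - <<'E'
from ang import *
handle('w6')
o=get_obs()
c=camera("top");W=cloud(c);x,y,z=W[...,0],W[...,1],W[...,2]
c2=camera("side");W2=cloud(c2);cv2.imwrite("pics/s6.png",cv2.resize(c2["color"][170:330,130:390,::-1],None,fx=3,fy=3))
for V in (W,W2):
    m=(np.hypot(V[...,0]-.547,V[...,1]+.047)<.03)&(V[...,2]>.125)&(V[...,2]<.145);q=V[m]
    if len(q)>5: print(cv2.minEnclosingCircle(q[:,:2].astype(np.float32)),len(q))
plan(o,[.449,.2205,.2],60,12)
E
```

```text
t 6.62 p [ 0.4603 -0.0861  0.207 ] phi 22.77 zax [-0.001  0.    -1.   ] F [ 1.16 -0.57 -0.22] M [-0.01 -0.07 -0.02] w 0.0855
tcp r,ang 0.09600303352748703 -155.96643080531905
jartop 1942 0.5491 -0.0457 0.0143
((0.548626184463501, -0.046016860753297806), 0.017698751762509346) 118
((0.5468517541885376, -0.04604833200573921), 0.015275142155587673) 108
max 0.481
[[[0.176,-0.481,0.016,0.003,-0.003,-0.31],[0.202,-0.472,0.017,0.003,-0.003,-0.31],[0.226,-0.459,0.017,0.003,-0.003,-0.31],[0.252,-0.447,0.016,0.003,-0.003,-0.31],[0.275,-0.433,0.017,0.003,-0.003,-0.31],[0.298,-0.416,0.017,0.003,-0.003,-0.31],[0.321,-0.401,0.017,0.003,-0.003,-0.31],[0.341,-0.382,0.017,0.003,-0.003,-0.31]]]
[[[0.362,-0.363,0.017,0.003,-0.003,-0.31],[0.38,-0.343,0.017,0.003,-0.003,-0.31],[0.399,-0.322,0.017,0.003,-0.003,-0.31],[0.416,-0.3,0.017,0.003,-0.003,-0.31]]]
end [0.449  0.2205 0.2   ] [ 8.661e-01  4.998e-01 -2.000e-04  4.000e-04]
```

View pics/w6.png

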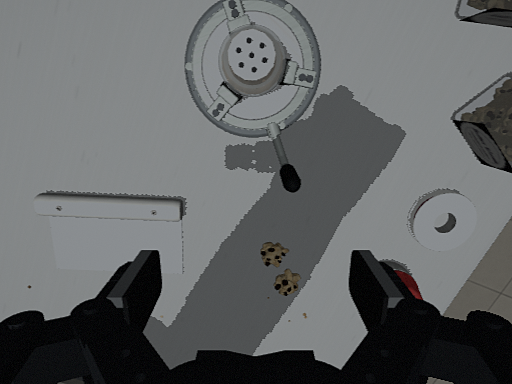

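View pics/s6.png

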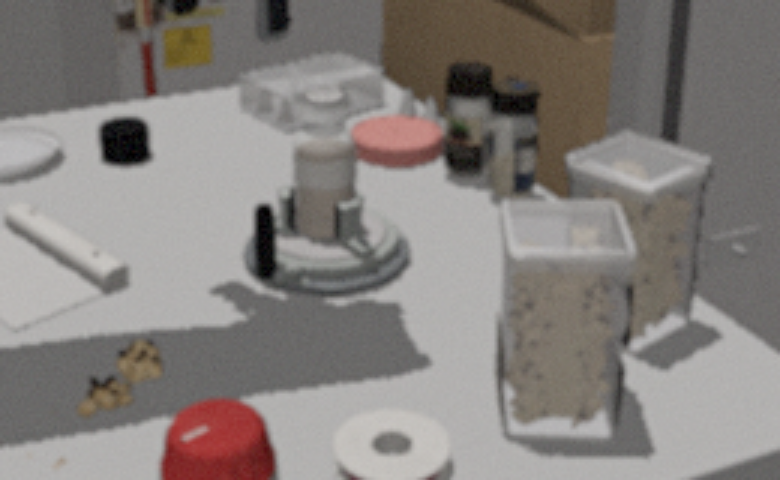

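```bash
python3 - <<'E'
from look import *
o,c,W=wrist("w7");x,y,z=W[...,0],W[...,1],W[...,2]
m=(np.hypot(x-.47,y+.11)<.035)&(z>.075)&(z<.1);q=W[m]
(cx,cy),r=cv2.minEnclosingCircle(q[:,:2].astype(np.float32));print("handle",len(q),cx,cy,r,np.degrees(np.arctan2(cy+.0465,cx-.5485)))
m=(np.hypot(x-.548,y+.047)<.07)&(z>.012)&(z<.04);q=W[m];(cx,cy),r=cv2.minEnclosingCircle(q[:,:2].astype(np.float32));print("chuck",cx,cy,r)
plan(o,[.449,.2205,.17],140,14)
E
```

```text
handle 289 0.47598469257354736 -0.11170393228530884 0.007770183030515909 -138.03892211828685
chuck 0.5456336140632629 -0.04904274269938469 0.0667201578617096
max 0.837
[[[0.154,-0.411,0.052,0.001,0,-0.837],[0.212,-0.384,0.052,0.001,0,-0.837],[0.265,-0.349,0.051,0.001,0,-0.837],[0.314,-0.307,0.052,0.001,0,-0.837],[0.355,-0.258,0.052,0.001,0,-0.837],[0.388,-0.203,0.052,0.001,0,-0.837],[0.414,-0.145,0.052,0.001,0,-0.837],[0.431,-0.082,0.053,0.001,0,-0.837]]]
[[[0.438,-0.02,0.052,0.001,0,-0.837],[0.436,0.045,0.052,0.001,0,-0.837],[0.425,0.108,0.052,0.001,0,-0.837],[0.405,0.169,0.052,0.001,0,-0.837],[0.376,0.226,0.052,0.001,0,-0.837],[0.34,0.278,0.052,0.001,0,-0.837]]]
end [0.449  0.2205 0.17  ] [ 3.425e-01  9.395e-01 -0.000e+00 -3.000e-04]
```

The handle now stands at about -138°, 44° (0.77 rad) from where it started. With the start offset the sleeve is at 0.77–0.92 rad, well above what 3 N per jaw needs. Next, the cap.

Emit:
send_rows:
  increments:
    - [[0.154,-0.41,0.05,0,0,-0.84],[0.21,-0.385,0.05,0,0,-0.84],[0.265,-0.35,0.05,0,0,-0.84],[0.315,-0.305,0.05,0,0,-0.84],[0.355,-0.26,0.05,0,0,-0.84],[0.39,-0.2,0.05,0,0,-0.84],[0.415,-0.145,0.05,0,0,-0.84],[0.43,-0.08,0.05,0,0,-0.84]]

```text
clock: 7.88
eef_pos: [0.4523, 0.0894, 0.1837]
tool_rot: [0.706, 0.709, -0.002, -0.001]
ft_force: [0.1, -0.4, 0.4]
grip_width: 0.0854
```

Emit:
send_rows:
  increments:
    - [[0.44,-0.02,0.05,0,0,-0.84],[0.435,0.045,0.05,0,0,-0.84],[0.425,0.11,0.05,0,0,-0.84],[0.405,0.17,0.05,0,0,-0.84],[0.375,0.225,0.05,0,0,-0.84],[0.34,0.28,0.05,0,0,-0.84],[0,0,0,0,0,0]]

```text
clock: 8.75
eef_pos: [0.4468, 0.2209, 0.1687]
tool_rot: [0.339, 0.941, -0.001, -0.001]
ft_force: [0.6, -0.1, 0.1]
grip_width: 0.0854
```

```bash
cat > capm.py <<'E'
from look import *
def cap(tag,zt,c0=(.449,.2205),rad=.035):
    o,c,W=wrist(tag);st(o);x,y,z=W[...,0],W[...,1],W[...,2]
    m=(np.hypot(x-c0[0],y-c0[1])<rad)&(z>zt)&(z<zt+.035);q=W[m]
    (cx,cy),r=cv2.minEnclosingCircle(q[:,:2].astype(np.float32));print("cap",len(q),round(cx,4),round(cy,4),round(r,4),"z",np.round(np.percentile(q[:,2],[5,50,95]),4),"mean",q[:,:2].mean(0))
    return o,W,(cx,cy)
E
python3 - <<'E'
from capm import *
o,W,(cx,cy)=cap("c1",.025)
plan(o,[cx,cy,.0145],140,6)
E
```

```text
t 8.75 p [0.4468 0.2209 0.1687] phi 140.42 zax [-0.004 -0.002 -1.   ] F [ 0.57 -0.09  0.14] M [-0.04  0.01 -0.03] w 0.0854
cap 2233 0.451 0.2227 0.0239 z [0.0314 0.0338 0.0352] mean [0.44978977 0.22364105]
max 0.514
[[[-0.008,0.015,0.514,-0.004,-0.002,0.007],[-0.008,0.015,0.514,-0.004,-0.002,0.007],[-0.007,0.015,0.514,-0.004,-0.002,0.007],[-0.007,0.014,0.514,-0.004,-0.002,0.007],[-0.008,0.014,0.514,-0.004,-0.002,0.007],[-0.007,0.014,0.514,-0.004,-0.002,0.007]]]
end [0.451  0.2227 0.0145] [3.420e-01 9.397e-01 2.000e-04 2.000e-04]
```

View pics/c1.png

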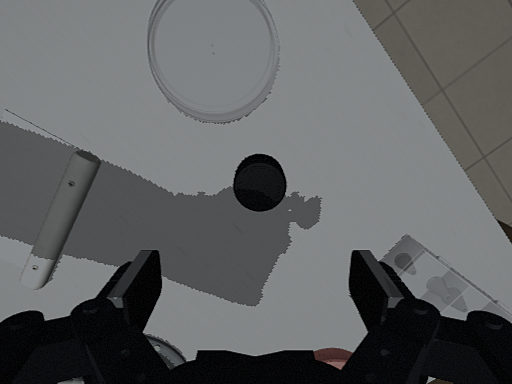

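The cap is at (260,183), between the open fingers, with its top at 34 mm as expected. I'll descend onto it.

Emit:
send_rows:
  increments:
    - [[-0.01,0.015,0.51,0,0,0],[-0.01,0.015,0.51,0,0,0],[-0.01,0.015,0.51,0,0,0],[-0.005,0.015,0.51,0,0,0],[-0.005,0.015,0.51,0,0,0],[-0.005,0.01,0.51,0,0,0],[0,0,0,0,0,0]]

```text
clock: 9.68
eef_pos: [0.4503, 0.2202, 0.0156]
tool_rot: [0.34, 0.94, -0.002, -0.002]
ft_force: [-1.2, 0.1, 0.9]
grip_width: 0.0851
```

```bash
python3 -c "
from look import *
o,c,W=wrist('c2');st(o)"
```

```text
t 9.68 p [0.4503 0.2202 0.0156] phi 140.2 zax [-0.006 -0.003 -1.   ] F [-1.19  0.1   0.87] M [-0.06  0.04  0.07] w 0.0851
```

View pics/c2.png

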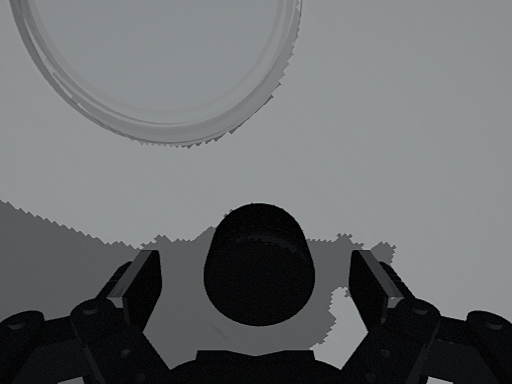

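The cap is centred between the pads, so I'll close on it.

Emit:
send_rows:
  increments:
    - [[0,0,0,0,0,0],[0,0,0,0,0,0],[0,0,0,0,0,0],[0,0,0,0,0,0],[0,0,0,0,0,0],[0,0,0,0,0,0]]
  grip: 1

```text
clock: 10.48
eef_pos: [0.4537, 0.2227, 0.0193]
tool_rot: [0.339, 0.941, 0.001, 0.001]
ft_force: [-0.2, -1.3, 5.7]
grip_width: 0.0452
```

Emit:
send_rows:
  increments:
    - [[0,0,-0.3,0,0,0],[0,0,-0.7,0,0,0],[0,0,-0.7,0,0,0],[0,0,-0.7,0,0,0],[0,0,-0.7,0,0,0],[0,0,-0.7,0,0,0],[0,0,-0.1,0,0,0],[0,0,0,0,0,0]]

```text
clock: 11.48
eef_pos: [0.4524, 0.2222, 0.213]
tool_rot: [0.339, 0.941, 0.0, 0.0]
ft_force: [-0.4, -0.2, -0.5]
grip_width: 0.0451
```

```bash
python3 - <<'E'
from look import *
o,c,W=wrist('c3');st(o)
c=camera("side");cv2.imwrite("pics/s7.png",c["color"][:,:,::-1])
plan(o,[.548,-.0465,.215],140,10)
E
```

```text
t 11.47 p [0.4524 0.2222 0.213 ] phi 140.34 zax [ 0.  0. -1.] F [-0.44 -0.19 -0.51] M [ 0.01  0.05 -0.01] w 0.0451
max 0.492
[[[-0.49,-0.292,-0.004,0,0,0.003],[-0.49,-0.291,-0.004,0,0,0.003],[-0.491,-0.291,-0.004,0,0,0.003],[-0.49,-0.291,-0.004,0,0,0.003],[-0.491,-0.291,-0.004,0,0,0.003],[-0.491,-0.291,-0.004,0,0,0.003],[-0.491,-0.29,-0.004,0,0,0.003],[-0.491,-0.29,-0.004,0,0,0.003]]]
[[[-0.491,-0.289,-0.005,0,0,0.003],[-0.492,-0.29,-0.004,0,0,0.003]]]
end [ 0.548  -0.0465  0.215 ] [3.417e-01 9.398e-01 2.000e-04 2.000e-04]
```

View pics/c3.png

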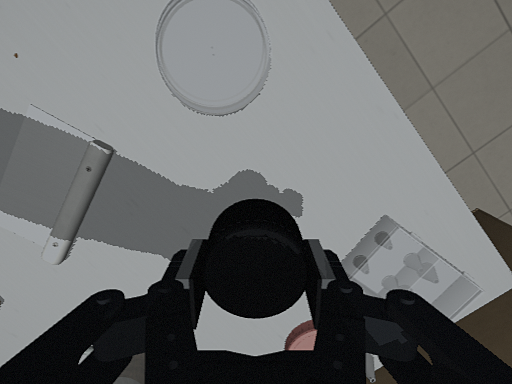

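View pics/s7.png

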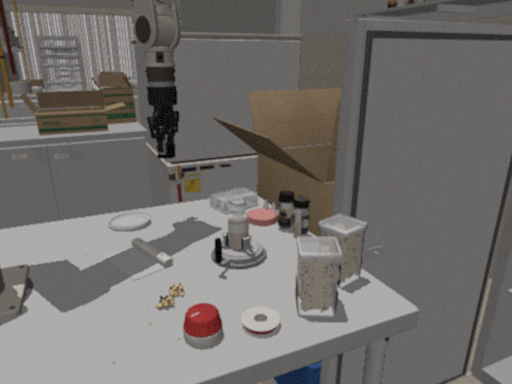

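The cap is held between the pads at (254,255). I'll measure where it sits in the tool frame.

```bash
cat > capt.py <<'E'
from look import *
def capt(tag):
    o,c,_=wrist(tag);st(o);L=cloud(c,np.array(c["mount"]))
    x,y,z=L[...,0],L[...,1],L[...,2]
    m=(np.abs(x)<.035)&(np.abs(y)<.0215)&(z>-.045)&(z<.03);q=L[m]
    zt=np.percentile(q[:,2],2);t=q[(q[:,2]<zt+.006)]
    (cx,cy),r=cv2.minEnclosingCircle(t[:,:2].astype(np.float32));print("cap tool",len(t),round(cx,4),round(cy,4),round(r,4),"top z",np.round(np.percentile(q[:,2],[1,5,20,50]),4))
    # plane fit on top
    s=q[q[:,2]<np.percentile(q[:,2],20)+.003]; A=np.c_[s[:,:2],np.ones(len(s))];k=np.linalg.lstsq(A,s[:,2],rcond=None)[0];print("plane",np.round(k,4),len(s))
    return o,L
E
python3 - <<'E'
from capt import *
o,L=capt("c4")
for v in (205,215,225,240,255,270,290,310): print(v,np.round(L[v,254],4))
E
```

```text
t 11.57 p [0.4517 0.2218 0.2116] phi 140.34 zax [-0.002 -0.001 -1.   ] F [ 0.67  0.05 -0.46] M [-0.01 -0.01  0.03] w 0.0456
cap tool 8246 0.0019 0.0004 0.0245 top z [-0.0161 -0.0156 -0.015  -0.0144]
plane [ 0.0103  0.005  -0.0146] 7990
205 [0.0255 0.0007 0.0079]
215 [ 0.0256  0.0008 -0.0053]
225 [ 0.0243  0.0008 -0.0131]
240 [ 0.0177  0.0008 -0.0133]
255 [ 0.0115  0.0008 -0.0147]
270 [ 0.0049  0.0008 -0.0153]
290 [-0.0047  0.0007 -0.0153]
310 [-0.0146  0.0007 -0.0157]
```

The cap's rim is 19.4 mm ahead of the TCP, which agrees with the pickup height, and it is offset about 1.7 mm along tool x. I'll move above the jar.

Emit:
send_rows:
  increments:
    - [[-0.49,-0.29,0,0,0,0],[-0.49,-0.29,0,0,0,0],[-0.49,-0.29,0,0,0,0],[-0.49,-0.29,0,0,0,0],[-0.49,-0.29,0,0,0,0],[-0.49,-0.29,0,0,0,0],[-0.49,-0.29,0,0,0,0],[-0.49,-0.29,0,0,0,0]]

```text
clock: 12.62
eef_pos: [0.5289, 0.0069, 0.2113]
tool_rot: [0.339, 0.941, -0.0, -0.001]
ft_force: [0.5, -0.1, -0.0]
grip_width: 0.0455
```

Emit:
send_rows:
  increments:
    - [[-0.49,-0.29,0.1,0,0,0],[-0.49,-0.29,0.2,0,0,0],[0,0,0,0,0,0],[0,0,0,0,0,0]]

```text
clock: 13.12
eef_pos: [0.548, -0.0454, 0.1969]
tool_rot: [0.339, 0.941, -0.0, -0.001]
ft_force: [0.4, 0.6, 0.4]
grip_width: 0.0452
```

```bash
cat > al.py <<'E'
from capt import *
def al(tag):
    o,L=capt(tag)
    for n in ("top","side"):
        c=camera(n);cv2.imwrite(f"pics/{tag}{n}.png",c["color"][:,:,::-1]);np.savez(f"{tag}{n}.npz",**c)
    return o
E
python3 - <<'E'
from al import *
o=al("d1")
a=cv2.imread("pics/d1side.png")[120:270,180:320];cv2.imwrite("pics/d1sz.png",cv2.resize(a,None,fx=4,fy=4,interpolation=cv2.INTER_CUBIC))
E
```

```text
t 13.12 p [ 0.548  -0.0454  0.1969] phi 140.33 zax [-0.002  0.001 -1.   ] F [0.42 0.64 0.4 ] M [-0.01  0.05 -0.02] w 0.0452
cap tool 8230 0.0022 0.0003 0.0243 top z [-0.016  -0.0156 -0.015  -0.0144]
plane [ 0.009   0.0023 -0.0146] 7978
```

View pics/d1sz.png

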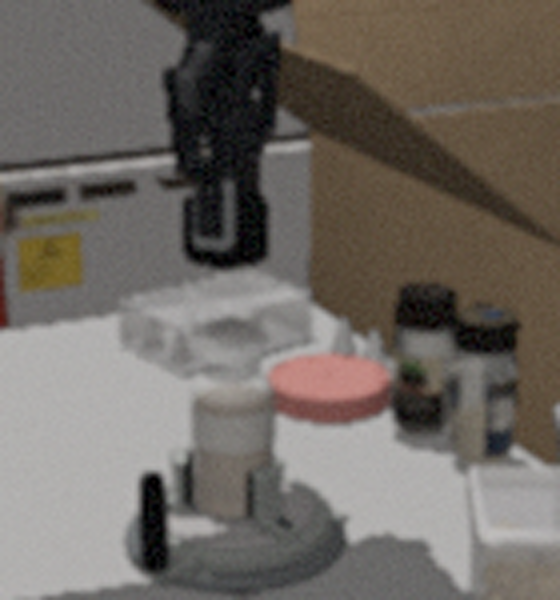

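View pics/d1.png

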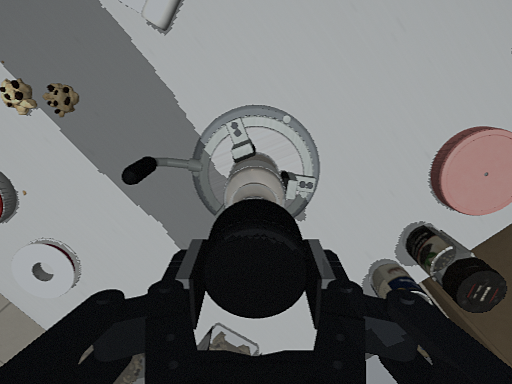

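```bash
python3 - <<'E'
from al import *
c=dict(np.load("d1side.npz"));g=c["color"].astype(int).sum(-1)
print("cap");[print(v,g[v,222:254].tolist()) for v in (178,181,183)]
print("jar");[print(v,g[v,222:256].tolist()) for v in (222,226,230,234)]
K=c["intrinsics"];P=np.linalg.inv(c["pose"])
for p in ([.5466,-.0443,.184],[.5485,-.0465,.184],[.5485,-.0465,.095],[.5485,-.0465,.07]):
    q=P@np.r_[p,1];print(p,(K@q[:3]/q[2])[:2],q[2])
c=dict(np.load("d1top.npz"));a=c["color"][185:245,235:295,::-1];cv2.imwrite("pics/d1tz.png",cv2.resize(a,None,fx=9,fy=9,interpolation=cv2.INTER_CUBIC))
E
```

```text
cap
178 [320, 326, 310, 227, 104, 105, 166, 160, 96, 59, 89, 99, 53, 139, 212, 238, 191, 46, 41, 23, 41, 83, 39, 14, 108, 258, 321, 325, 322, 317, 320, 319]
181 [317, 311, 318, 240, 88, 16, 130, 183, 233, 227, 210, 244, 236, 248, 231, 198, 101, 39, 3, 31, 21, 11, 68, 10, 106, 244, 324, 323, 323, 327, 320, 320]
183 [318, 328, 317, 284, 179, 62, 17, 1, 55, 11, 3, 59, 80, 70, 49, 69, 32, 19, 0, 73, 25, 21, 27, 34, 121, 256, 317, 329, 324, 318, 326, 333]
jar
222 [521, 525, 527, 525, 520, 464, 373, 323, 319, 312, 314, 311, 325, 328, 351, 333, 334, 331, 322, 317, 306, 309, 297, 272, 294, 276, 269, 283, 278, 280, 267, 276, 257, 267]
226 [529, 530, 526, 529, 535, 476, 406, 346, 354, 348, 364, 373, 370, 368, 369, 366, 366, 380, 379, 357, 354, 343, 325, 332, 308, 306, 382, 479, 522, 533, 529, 524, 521, 517]
230 [529, 523, 524, 532, 523, 484, 416, 361, 352, 362, 363, 368, 388, 372, 378, 371, 375, 375, 379, 363, 350, 348, 339, 324, 304, 310, 406, 507, 524, 536, 517, 528, 531, 521]
234 [474, 464, 493, 485, 389, 237, 276, 332, 303, 295, 298, 318, 315, 326, 318, 322, 318, 317, 327, 298, 299, 297, 297, 278, 270, 261, 336, 451, 495, 517, 531, 526, 528, 519]
[0.5466, -0.0443, 0.184] [236.31046837 181.52394302] 0.8595257754376848
[0.5485, -0.0465, 0.184] [237.47987226 181.67952629] 0.8583419813387346
[0.5485, -0.0465, 0.095] [238.13000032 218.81276018] 0.8884369326873364
[0.5485, -0.0465, 0.07] [238.30477149 228.79513037] 0.8968905707066066
```

View pics/d1tz.png

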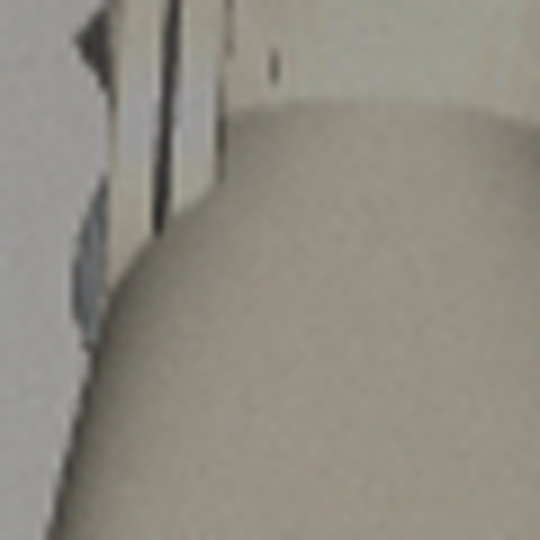

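In the side view the cap is at column 236.0 and the jar at 238.0. Both sit about 0.35 px left of where I predicted, so the relative correction of (+2,-2) mm holds. I'll apply it and lower the cap.

Emit:
send_rows:
  increments:
    - [[-0.03,-0.005,0,0,0,0],[-0.03,-0.005,0,0,0,0],[0,0,0.3,0,0,0],[0,0,0.3,0,0,0],[0,0,0.3,0,0,0],[0,0,0,0,0,0],[0,0,0,0,0,0]]

```text
clock: 14.15
eef_pos: [0.5508, -0.0481, 0.1528]
tool_rot: [0.339, 0.941, 0.0, -0.0]
ft_force: [0.0, -0.1, -0.1]
grip_width: 0.0455
```

```bash
python3 - <<'E'
from al import *
o=al("d2")
a=cv2.imread("pics/d2side.png")[140:270,180:320];cv2.imwrite("pics/d2sz.png",cv2.resize(a,None,fx=4,fy=4,interpolation=cv2.INTER_CUBIC))
E
```

```text
t 14.15 p [ 0.5508 -0.0481  0.1528] phi 140.34 zax [-0.  0. -1.] F [ 0.02 -0.12 -0.1 ] M [-0.02  0.   -0.02] w 0.0455
cap tool 8223 0.0021 0.0007 0.0241 top z [-0.016  -0.0155 -0.015  -0.0144]
plane [ 0.0095  0.0024 -0.0146] 7964
```

View pics/d2sz.png

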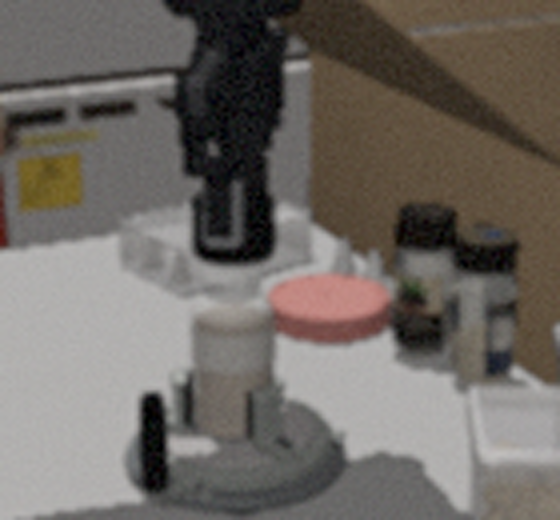

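The cap and jar are now aligned in the side view, both centred on column 234. I'll lower slowly.

Emit:
send_rows:
  increments:
    - [[0,0,0.1,0,0,0],[0,0,0.1,0,0,0],[0,0,0.06,0,0,0],[0,0,0,0,0,0],[0,0,0,0,0,0]]

```text
clock: 14.92
eef_pos: [0.5507, -0.0481, 0.1399]
tool_rot: [0.339, 0.941, 0.0, 0.0]
ft_force: [0.2, 0.0, 0.5]
grip_width: 0.0452
```

Emit:
send_rows:
  increments:
    - [[0,0,0.03,0,0,0],[0,0,0.03,0,0,0],[0,0,0.03,0,0,0],[0,0,0,0,0,0]]

```text
clock: 15.42
eef_pos: [0.5506, -0.048, 0.1356]
tool_rot: [0.339, 0.941, 0.0, 0.0]
ft_force: [-1.5, 0.4, 3.8]
grip_width: 0.0455
```

Contact came where it should, and the sideways force is small. I'll press on.

Emit:
send_rows:
  increments:
    - [[0,0,0.03,0,0,0],[0,0,0.03,0,0,0],[0,0,0,0,0,0]]

```text
clock: 15.8
eef_pos: [0.5505, -0.0481, 0.1324]
tool_rot: [0.339, 0.941, 0.0, -0.0]
ft_force: [-2.0, 0.7, 0.7]
grip_width: 0.0452
```

Emit:
send_rows:
  increments:
    - [[0,0,0.03,0,0,0],[0,0,0.03,0,0,0],[0,0,0,0,0,0]]

```text
clock: 16.18
eef_pos: [0.5505, -0.0481, 0.129]
tool_rot: [0.339, 0.941, -0.0, -0.0]
ft_force: [-1.5, -0.1, 1.1]
grip_width: 0.0454
```

It clicked: the force dropped to nothing at 0.132, and 0.129 is home. Now I'll squeeze the liner.

Emit:
send_rows:
  increments:
    - [[0,0,0.02,0,0,0],[0,0,0.02,0,0,0],[0,0,0,0,0,0],[0,0,0,0,0,0],[0,0,0,0,0,0]]

```text
clock: 16.8
eef_pos: [0.5507, -0.0481, 0.128]
tool_rot: [0.339, 0.941, 0.0, 0.0]
ft_force: [-2.5, 0.7, 4.4]
grip_width: 0.0454
```

Emit:
send_rows:
  increments:
    - [[0,0,0.02,0,0,0],[0,0,0.01,0,0,0],[0,0,0,0,0,0],[0,0,0,0,0,0],[0,0,0,0,0,0],[0,0,0,0,0,0]]

```text
clock: 17.55
eef_pos: [0.5508, -0.0481, 0.1273]
tool_rot: [0.339, 0.941, 0.0, 0.001]
ft_force: [-3.9, -0.3, 9.4]
grip_width: 0.0456
```

```bash
python3 - <<'E'
from al import *
o=al("e1")
a=cv2.imread("pics/e1side.png")[140:270,180:320];cv2.imwrite("pics/e1sz.png",cv2.resize(a,None,fx=4,fy=4,interpolation=cv2.INTER_CUBIC))
for i in range(3): camera("side"); st(get_obs())
E
```

```text
t 17.55 p [ 0.5508 -0.0481  0.1273] phi 140.34 zax [ 0.001 -0.    -1.   ] F [-3.86 -0.27  9.39] M [ 0.11  0.91 -0.  ] w 0.0456
cap tool 8248 0.002 0.0004 0.0243 top z [-0.0161 -0.0156 -0.015  -0.0143]
plane [ 0.0076  0.0046 -0.0146] 7993
t 17.75 p [ 0.5508 -0.0481  0.1273] phi 140.34 zax [ 0.001 -0.    -1.   ] F [-3.97  1.2   9.33] M [ 0.15  0.9  -0.04] w 0.0454
t 17.8 p [ 0.5508 -0.0481  0.1273] phi 140.34 zax [ 0.001 -0.    -1.   ] F [-3.65 -0.45  9.13] M [0.11 0.91 0.05] w 0.0453
t 17.85 p [ 0.5508 -0.0481  0.1273] phi 140.34 zax [ 0.001 -0.    -1.   ] F [-4.12  0.72  9.25] M [ 0.07  0.92 -0.01] w 0.0453
```

View pics/e1sz.png

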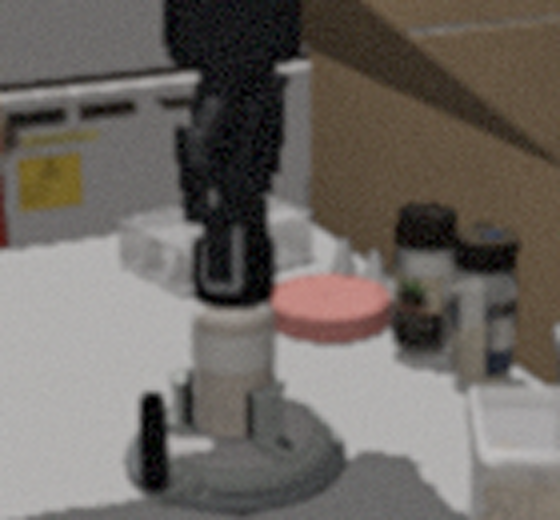

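View pics/e1.png

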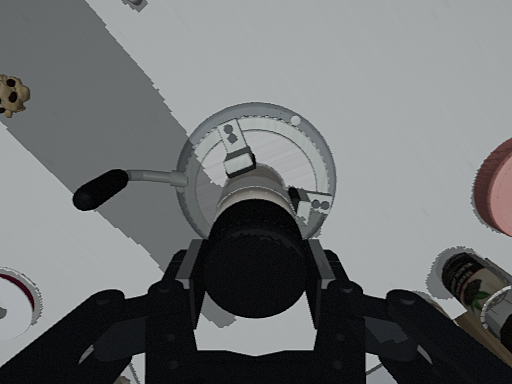

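The cap is seated squarely with 9.3 N down. A sideways force of -4 N in x remains, so I'll ease it by shifting slightly toward -x.

Emit:
send_rows:
  increments:
    - [[0.01,-0.008,0,0,0,0],[0,0,0,0,0,0],[0,0,0,0,0,0],[0,0,0,0,0,0]]

```text
clock: 18.35
eef_pos: [0.5507, -0.0481, 0.1274]
tool_rot: [0.339, 0.941, 0.0, 0.001]
ft_force: [-2.8, 1.2, 9.3]
grip_width: 0.0453
```

Emit:
send_rows:
  increments:
    - [[0.02,-0.016,0,0,0,0],[0,0,0,0,0,0],[0,0,0,0,0,0],[0,0,0,0,0,0],[0,0,0,0,0,0],[0,0,0,0,0,0]]

```text
clock: 19.1
eef_pos: [0.5505, -0.0481, 0.1276]
tool_rot: [0.339, 0.941, 0.001, 0.002]
ft_force: [-0.0, 0.1, 7.7]
grip_width: 0.0453
```

```bash
python3 - <<'E'
from look import *
for i in range(4): camera("side"); st(get_obs())
E
```

```text
t 19.15 p [ 0.5505 -0.0481  0.1276] phi 140.34 zax [ 0.005 -0.    -1.   ] F [-1.41  1.1   7.39] M [0.08 0.24 0.05] w 0.0454
t 19.2 p [ 0.5505 -0.0481  0.1276] phi 140.34 zax [ 0.005 -0.    -1.   ] F [-1.11 -1.05  7.54] M [0.09 0.22 0.01] w 0.0455
t 19.25 p [ 0.5505 -0.0481  0.1276] phi 140.34 zax [ 0.004 -0.    -1.   ] F [-1.63  0.84  6.65] M [ 0.15  0.26 -0.01] w 0.0456
t 19.3 p [ 0.5505 -0.0481  0.1276] phi 140.34 zax [ 0.005 -0.    -1.   ] F [-1.15 -0.07  7.22] M [0.06 0.26 0.02] w 0.0453
```

Emit:
send_rows:
  increments:
    - [[0,0,0.01,0,0,0],[0,0,0,0,0,0],[0,0,0,0,0,0],[0,0,0,0,0,0],[0,0,0,0,0,0],[0,0,0,0,0,0],[0,0,0,0,0,0],[0,0,0,0,0,0]]

```text
clock: 20.3
eef_pos: [0.5505, -0.0481, 0.1273]
tool_rot: [0.339, 0.941, 0.001, 0.002]
ft_force: [-1.0, 0.6, 8.5]
grip_width: 0.0452
```

```bash
python3 - <<'E'
from capt import *
o,L=capt("f1"); camera("side"); st(get_obs()); print(job_done())
E
```

```text
t 20.3 p [ 0.5505 -0.0481  0.1273] phi 140.34 zax [ 0.005 -0.    -1.   ] F [-1.01  0.65  8.48] M [0.11 0.28 0.06] w 0.0452
cap tool 8253 0.0021 0.0004 0.0244 top z [-0.0161 -0.0156 -0.015  -0.0143]
plane [ 0.0071  0.0039 -0.0146] 7989
t 20.4 p [ 0.5505 -0.0481  0.1273] phi 140.34 zax [ 0.005 -0.    -1.   ] F [-0.71  1.12  8.56] M [0.08 0.34 0.01] w 0.0453
the job is handed in; nothing more can be done
None
```

The jar is clamped in the chuck and the cap is on past the click. I handed the job in at 20.4 s with the gripper still pressing the cap down.

- **Clamping:** I swung the handle clockwise with the pads loosely round it, to about 1.03 rad judged by the 12 N push. After I let go it sprang back to roughly 0.8–0.9 rad.
- **Capping:** The push fell to nothing (the click) with the tool at 0.132 m. I then pressed on to squeeze the liner.
- **Last checks:**
  - The arm presses down with about 8.5 N and about 1 N sideways, after I eased an earlier 4 N side load.
  - The cap's rim is about 82 mm above the jar's underside, which is home with the liner squeezed.
  - The cap is square to within about 0.01 rad.
- **Not measured directly:** The force of each jaw on the jar is inferred from the handle angle and push, not measured. The arm touched neither the finished jars nor the cookie boxes, but I did not measure their positions again at the end.
- **Disagreement:** The gripper read 45 mm across the 48 mm cap, which did not seem to affect the hold.

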